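# Turn over a polished sample block in the microscopy lab's clamshell holder

## Task

Lay the oblong sample block, polished face up as it is, into the pocket of the holder's open leaf with its long side pointing from hinge to handle, and let go of it. Then swing the leaf by its handle bar right over until it is fully shut, so that the block ends up turned over, polished face down, inside the shut holder.

Things in the scene. Friction and masses are not known exactly. Their poses are not given: they have to be found in the camera images.
- block: Oblong black resin block, 32 (own x) x 50 (own y) x 20 mm high, 0.09 kg, bright steel polished patch on top, paper label below; lies on a thin grey mat at table height. Origin: centre of the underside; z points to the polished face. Grasp across the 32 mm. The only oblong one: the other mounts are a 32 mm square and two rounds, same height and materials.
- leaf (a joint): Hinged leaf of the aluminium turnover holder (84 mm wide, fixed to the table). 0 = open, pocket up; 3.14 = swung over, fully shut on the felt-topped nest across the hinge (nest top 41 mm above the table). Hinge line level, 42 mm above the table. Lightly damped: let go, it sinks open before upright, shut past upright; lifting the handle takes 2 N. Past upright the block tips onto the nest.
- pocket (a point): Centre of the leaf's pocket floor. Axes: x along the hinge, y from hinge to handle, z out of the pocket (up when open, down when shut). 49 mm in y from the hinge line; when open 21 mm above the table. Pocket 50 (x) x 64 (y) mm, 21 mm deep, 5 mm walls; both x sides have a 40 mm gap in the middle for the fingers; the floor has a 20 x 40 mm window.
- handle (a point): Centre of the leaf's handle: a round steel bar 10 mm thick along the hinge direction, 66 mm free between its two arms, 132 mm in y from the hinge line, 42 mm above the table both open and shut. Axes as the pocket's. 41 mm free between bar and pocket wall: one finger fits on each side from above. The bar can turn between gripping fingers.
Mind the look-alikes: they are no part of the job. What is shaped like the block but pink is not meant.

How it is judged:
On the way:
1. the block lies polished face up in the open leaf's pocket, let go (value of joint leaf below 0.1 rad and horizontal distance between block and pocket below 0.014 m and z of block in the frame of pocket below 0.005 m and angle between block's own z axis and vertical below 0.15 rad and contact force between the fingers and block below 0.1 N), for 0.2 s.
At the end, for the whole second after the job is handed in: The leaf is shut (within about 8 degrees of fully closed) and still; the block lies at rest inside the holder, turned over (polished face down within 10 degrees of level), its centre within 18 mm of the pocket's centre sideways and its underside within 8 mm of the pocket floor (value of joint leaf above 3 rad and horizontal distance between block and pocket below 0.018 m and angle between block's own z axis and vertical above 2.96 rad and linear speed of block below 0.02 m/s and velocity of joint leaf between -0.05 and 0.05 rad/s and z of block in the frame of pocket between -0.008 and 0.008 m); the robot touches nothing.
It also fails if it takes over 58 s, if anything falls off the work surface, if the arm or the gripper's body presses on something with over 40 N, if the wrist force passes 120 N, or if a joint passes its speed limit or range.

## Robot

A 7-joint arm with a two-finger parallel gripper is mounted at the origin on the work surface. World frame = base frame: x ahead of the robot, y to its left, z up, the work surface at z = 0. Lengths are in m, angles in rad, forces in N, time in s.
With the tool pointing down it reaches from about 0.35 to 0.9 m from the base axis. Payload 7.2 kg.
Tool frame: the origin (TCP) lies at the very end of the fingers, on their centre line; the grasp point (between the pads) lies 19 mm behind it (pinch_z is the distance from the TCP to the grasp point, in m); z points along the fingers, y is the line along which they close (so a half turn about z gives the same grasp; the last joint's range is limited). The gripper opens to 85 mm and grips with 20 to 120 N. Pads are 22 mm wide; open, the fingers measure 114 mm over their backs; the gripper's body (76 mm by 85 mm) begins 54 mm behind the grasp point. The pads swing forward as they close: fully open they stand 13 mm farther back than shut.
Start: joints at [-1.41, 0.411, -0.013, 1.596, 0.006, 1.134, -0.082], TCP at [0.142, 0.609, 0.231] pointing down, gripper open.
Joint ranges: [-2.95, 2.95], [-0.29, 1.99], [-1.47, 1.44], [0.14, 2.54], [-1.03, 4.17], [0.13, 1.85], [-2.86, 2.86]. Speed limits (rad/s): [2.39, 2.39, 3.01, 3.01, 3.14, 3.14, 3.14].

## Interface

Orientations are given as a 3x3 rotation matrix whose columns are the frame's x, y, z axes.
In Python, from plant import * gives the robot as it stands.
- The arm moves only by the tool apply_moves, never from a script. Its argument "motion" is a list of rows, each an object of numbers: "x", "y", "z": the shift along the tool's x, y, z in m; "rx", "ry", "rz": the turn, a rotation vector about the tool's x, y, z in rad; "claw": the finger opening in m, from 0 to 0.0854. In form: [{"x": .., "y": .., "z": .., "rx": .., "ry": .., "rz": .., "claw": ..}, ...]. A call has 1 to 10 rows; each row is the pose to reach, as a shift and turn from the pose commanded when the call began, along the tool's axes at that moment; what a row does not reach only later rows make up. A row lasts 1/8 s, in which the tool goes at most 62.5 mm and 10.7 degrees, less where a joint would pass 70% of its speed; a pose out of reach is approached as far as the arm can. A call with a gripper value outside its range is refused whole. The fingers move at their own pace and stop on an object; "newtons" is the grip in N (left out, the last holds). Time passes only in rows, so rows that repeat a pose let the fingers close. It gives the time, the measured TCP pose, the force, the opening and the grip force at its end, in the units of the state.
- state(): the state, without advancing time (a new reading comes with each control period).
- grab_frame(name): name is "side" or "top"; returns (picture, depth): 480x640x3 uint8, red, green, blue; 480x640 float32, m along the optical axis (not along the pixel's ray), 0 where there is no reading.
- camera_info(name): a dict with "mtx" (3x3 intrinsics, pixels), "k1" (the pictures are not rectified: a ray, as slopes to the right and down, at radius r is drawn at 1 + k1 r^2 times it, then the intrinsics apply), "extrinsics" (4x4, takes a point from camera to world coordinates). Camera axes: x right, y up, looking along -z (the intrinsics and any distortion apply to the point x, -y, -z); pixel columns grow to the right and rows downward; lengths in m; the calibration is good to about 2 mm. A picture is of the moment at which its call begins. camera_info takes no time and is no camera call.
- job_done(): hands the job in; it is judged then, once.
The state is a dict: "clock": time; "joints": joint angles; "dq": joint speeds; "joint_efforts": joint torques, N m; "tool_pos": TCP position; "tcp_rot": TCP orientation; "force": force on the tool from outside, world axes, zero at the start; "torque": the same for the moment, N m; "opening": finger opening in m; "grasp_force": force on a finger pad.
Only numpy, scipy, OpenCV 4.12 (cv2) and the standard library are available. Lean on these libraries where they do the work, as an engineer would, in place of code of your own. Each camera call takes 0.05 s, during which the arm holds its last target. There are 200 camera calls.

## Working session

There is one attempt and no reset: what is moved stays moved. The work goes in short steps, Python scripts to look and compute and a tool call to move; the robot and the scene stay as the last step left them, time stands still between calls to the robot, and variables do not carry over. Pictures are saved under pics/ and viewed, at most 10 in all, crops included, and the job is handed in when it is done.

Besides the shell and the picture viewer there is one more tool, called after ">>>" in YAML: its name, and indented under it one key for each argument. apply_moves: Moves the arm, as the interface text tells. Its arguments: {"type":"object","properties":{"motion":{"type":"array","items":{"type":"object","properties":{"x":{"type":"number"},"y":{"type":"number"},"z":{"type":"number"},"rx":{"type":"number"},"ry":{"type":"number"},"rz":{"type":"number"},"claw":{"type":"number"}}}},"newtons":{"type":"number"}},"required":["motion"]}

```bash
mkdir -p pics; ls; python3 - <<'E'
from plant import *
import cv2,numpy as np
s=state();print(s)
for n in("top","side"):
    im,d=grab_frame(n);cv2.imwrite(f"pics/{n}0.png",im[:,:,::-1]);np.savez(f"{n}0.npz",im=im,d=d)
    print(camera_info(n))
E
```

```text
pics
{'clock': 0.0, 'joints': array([-1.41019236,  0.41191871, -0.01269751,  1.59707868,  0.00563617,
        1.1342749 , -0.08219016]), 'dq': array([-0.00130012, -0.00106204,  0.00022409,  0.0006242 , -0.00160114,
        0.00045601, -0.00185747]), 'joint_efforts': array([-2.34339705e-04, -6.00639296e+01,  6.82215728e-01, -2.99415261e+01,
        1.38401147e-02,  1.03806937e-02,  3.43588454e-05]), 'tool_pos': array([0.14170423, 0.60820483, 0.23042725]), 'tcp_rot': array([[-9.73946703e-01,  2.26776919e-01, -2.20166878e-04],
       [ 2.26776973e-01,  9.73945353e-01, -1.62932245e-03],
       [-1.55062219e-04, -1.63680201e-03, -9.99998648e-01]]), 'force': array([-0.50853495, -0.42414963,  0.18669795]), 'torque': array([-0.06742495,  0.02330186,  0.0121945 ]), 'grasp_force': 0.0, 'opening': 0.08545802574794306}
{'mtx': array([[467.08926447,   0.        , 327.82138404],
       [  0.        , 467.08926447, 239.08318313],
       [  0.        ,   0.        ,   1.        ]]), 'k1': -0.03626954929608453, 'extrinsics': array([[ 0.00245225,  0.99253903, -0.1219027 ,  0.45258926],
       [-0.99971868,  0.00530913,  0.02311639,  0.10266596],
       [ 0.02359112,  0.12181172,  0.99227283,  0.73049702],
       [ 0.        ,  0.        ,  0.        ,  1.        ]])}
{'mtx': array([[621.38303995,   0.        , 323.72639957],
       [  0.        , 621.38303995, 240.83345569],
       [  0.        ,   0.        ,   1.        ]]), 'k1': -0.21113397757309235, 'extrinsics': array([[ 7.71488557e-01,  3.50068216e-01, -5.31279259e-01,
         4.96451158e-02],
       [-6.36243180e-01,  4.24281123e-01, -6.44344741e-01,
        -4.98319412e-01],
       [-1.52853581e-04,  8.35127399e-01,  5.50056546e-01,
         5.76464590e-01],
       [ 0.00000000e+00,  0.00000000e+00,  0.00000000e+00,
         1.00000000e+00]])}
```

View pics/top0.png

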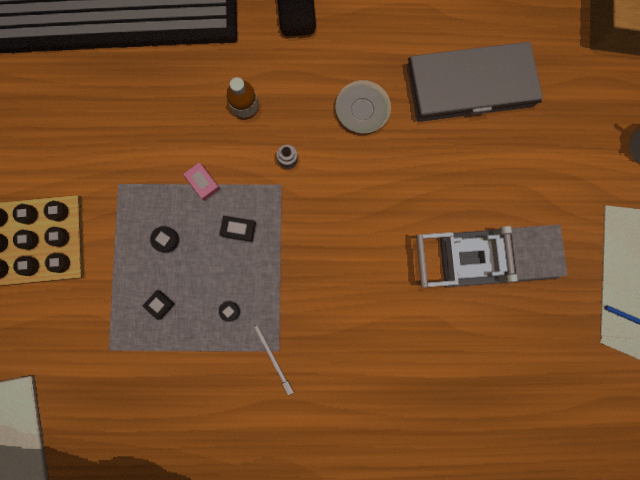

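View pics/side0.png

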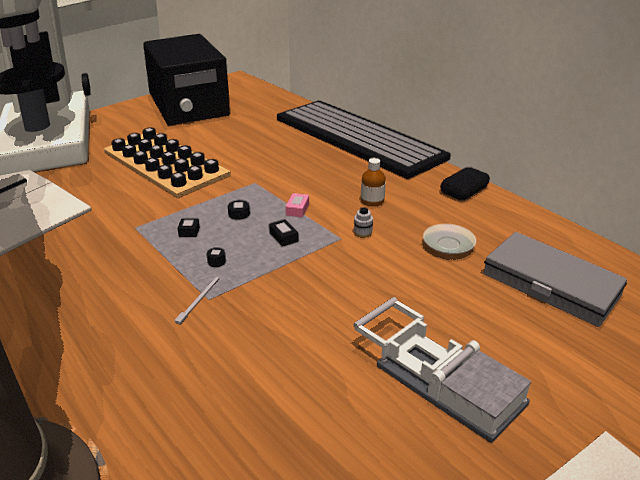

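The top view shows the oblong block at about (238,228) with its long side roughly horizontal. The leaf runs from the hinge at about (509,254) to the handle bar at about (422,260). The side view shows the leaf open, with the block at about (284,232).

```bash
cat > h.py <<'E'
import numpy as np,cv2
from plant import *
def rays(n,uv):
    c=camera_info(n);p=cv2.undistortPoints(np.array(uv,float).reshape(-1,1,2),c["mtx"],np.array([c["k1"],0,0,0.]))[:,0]
    E=c["extrinsics"];d=np.c_[p[:,0],-p[:,1],-np.ones(len(p))]
    return E[:3,3],d@E[:3,:3].T
def onplane(n,uv,z):
    o,d=rays(n,uv);return o+d*((z-o[2])/d[:,2])[:,None]
def cloud(n,d):
    v,u=np.mgrid[:480,:640];o,r=rays(n,np.c_[u.ravel(),v.ravel()])
    P=o+r*d.reshape(-1,1);P[d.ravel()<=0]=np.nan
    return P.reshape(480,640,3)
E
python3 - <<'E'
from h import *
def rect(m):
    return cv2.minAreaRect(np.argwhere(m)[:,::-1].astype(np.float32))
for n,box in(("top",(205,265,205,250)),("side",(262,305,212,252))):
    f=np.load(n+"0.npz");im,d=f["im"].astype(int),f["d"];P=cloud(n,d)
    u0,u1,v0,v1=box
    W=P[v0:v1,u0:u1].reshape(-1,3);W=W[~np.isnan(W[:,0])]
    mat=np.median(W[W[:,2]<.01,2]);print(n,"mat z",mat)
    T=W[W[:,2]>0.015].astype(np.float32);print("ztop",np.median(T[:,2]),len(T))
    r=cv2.minAreaRect(T[:,:2].copy());print("block rect",r)
    # steel patch
    c=im[v0:v1,u0:u1];m=(c.min(2)>130);mm=np.zeros((480,640),np.uint8);mm[v0:v1,u0:u1]=m
    nl,l,st,ce=cv2.connectedComponentsWithStats(mm);k=1+np.argmax(st[1:,4]);q=onplane(n,np.argwhere(l==k)[:,::-1],.021)
    print("patch",st[k],q.mean(0),cv2.minAreaRect(q[:,:2].astype(np.float32)))
    # holder by height
    H=(P[...,2]>.012)&(P[...,1]<-.0)
    if n=="top":
        S=np.zeros_like(H);S[220:300,405:575]=1;S=H&S
        Q=P[S];
        print("holder rect",cv2.minAreaRect(Q[:,:2].astype(np.float32)))
        for lo,hi in((.015,.025),(.03,.039),(.039,.044),(.044,.06)):
            k=Q[(Q[:,2]>lo)&(Q[:,2]<hi)];print(lo,hi,len(k),k.mean(0),cv2.minAreaRect(k[:,:2].astype(np.float32)))
f=np.load("top0.npz");im=f["im"]
a=cv2.resize(im[215:300,405:575],None,fx=4.7,fy=4.7,interpolation=cv2.INTER_CUBIC)
cv2.imwrite("pics/holder.png",a[:,:,::-1])
E
```

```text
top mat z 0.00204267079668502
ztop 0.021435525 676
block rect ((0.5560479760169983, 0.2256932258605957), (0.04864082112908363, 0.03227439895272255), 80.86734771728516)Traceback (most recent call last):
  File "<stdin>", line 13, in <module>
    return _wrapfunc(a, 'argmax', axis=axis, out=out, **kwds)
    return bound(*args, **kwds)
ValueError: attempt to get argmax of an empty sequence
```

```bash
python3 - <<'E'
from h import *
for n,box in(("top",(205,265,205,250)),("side",(262,305,212,252))):
    f=np.load(n+"0.npz");im,d=f["im"].astype(int),f["d"];P=cloud(n,d)
    u0,u1,v0,v1=box
    T=P[v0:v1,u0:u1].reshape(-1,3);T=T[T[:,2]>0.015].astype(np.float32);print(n,"ztop",np.median(T[:,2]),cv2.minAreaRect(T[:,:2].copy()))
    if n=="top":
        S=np.zeros((480,640),bool);S[215:300,405:575]=1
    else:
        S=np.zeros((480,640),bool);S[290:440,345:535]=1
    Q=P[S&(P[...,2]>.012)]
    print("holder rect",cv2.minAreaRect(Q[:,:2].astype(np.float32)))
    for lo,hi in((.015,.025),(.03,.039),(.039,.044),(.044,.06)):
        k=Q[(Q[:,2]>lo)&(Q[:,2]<hi)];print(lo,hi,len(k),k.mean(0),cv2.minAreaRect(k[:,:2].astype(np.float32)))
    if n=="top":
        # handle bar: v 230-290,u 412-430
        k=P[236:285,414:430].reshape(-1,3);k=k[k[:,2]>.035];print("bar",len(k),k.mean(0),cv2.minAreaRect(k[:,:2].astype(np.float32)),k[:,2].max())
        k=P[226:284,500:520].reshape(-1,3);k=k[k[:,2]>.044];print("hinge",len(k),k.mean(0),cv2.minAreaRect(k[:,:2].astype(np.float32)),k[:,2].max())
        k=P[226:280,525:562].reshape(-1,3);k=k[(k[:,2]>.03)];print("nest",len(k),np.median(k,0),cv2.minAreaRect(k[:,:2].astype(np.float32)))
f=np.load("top0.npz");im=f["im"]
a=cv2.resize(im[215:300,405:575],None,fx=4.7,fy=4.7,interpolation=cv2.INTER_CUBIC)
cv2.imwrite("pics/holder.png",a[:,:,::-1])
E
```

```text
top ztop 0.021435525 ((0.5560479760169983, 0.2256932258605957), (0.04864082112908363, 0.03227439895272255), 80.86734771728516)
holder rect ((0.5141363739967346, -0.15914373099803925), (0.08151670545339584, 0.22515490651130676), 4.398252964019775)
0.015 0.025 1140 [ 0.51311515 -0.1403527   0.02215853] ((0.5149279832839966, -0.1679062396287918), (0.07914958894252777, 0.1436958611011505), 5.459611415863037)
0.03 0.039 215 [ 0.51425524 -0.13941565  0.0348743 ] ((0.5129379034042358, -0.13021981716156006), (0.08025515079498291, 0.14627918601036072), 3.666386842727661)
0.039 0.044 2745 [ 0.51876804 -0.21394771  0.04246105] ((0.5135436058044434, -0.15927302837371826), (0.0787956565618515, 0.22441703081130981), 4.601737976074219)
0.044 0.06 1516 [ 0.51253901 -0.14465855  0.04650217] ((0.5141526460647583, -0.15771371126174927), (0.0808202400803566, 0.22261936962604523), 5.09139347076416)
bar 355 [ 0.50756881 -0.05210265  0.04710803] ((0.5066405534744263, -0.05408802255988121), (0.020256709307432175, 0.07152088731527328), 89.12584686279297) 0.051155572529504645
hinge 500 [ 0.51608138 -0.1829095
[... 492 characters left out ...]
9814898967743, 0.2271646410226822), 3.4362223148345947)
0.015 0.025 1701 [ 0.50563765 -0.16227047  0.02101098] ((0.6132352352142334, -0.179548442363739), (0.27471062541007996, 0.17344176769256592), 2.65350079536438)
0.03 0.039 984 [ 0.49946418 -0.1786764   0.03489592] ((0.5143961906433105, -0.16045615077018738), (0.08024442940950394, 0.21946580708026886), 3.663038730621338)
0.039 0.044 4123 [ 0.51727034 -0.20575303  0.0416671 ] ((0.5145411491394043, -0.15883298218250275), (0.08299319446086884, 0.22211696207523346), 5.146488189697266)
0.044 0.06 978 [ 0.51177327 -0.12786222  0.04677639] ((0.5151298642158508, -0.15593522787094116), (0.08424164354801178, 0.22056779265403748), 4.856287479400635)
```

View pics/holder.png

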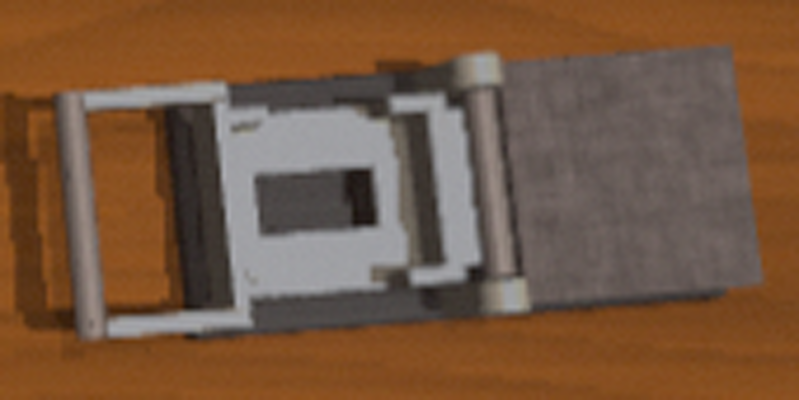

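```bash
python3 - <<'E'
from h import *
def c(*q): return np.array(q,float)/4.7+[404.5,214.5]
bar=onplane("top",c((70,97),(90,335)),.042);hin=onplane("top",c((481,68),(507,297)),.042)
nest=onplane("top",c((512,60),(732,45),(763,287),(533,303)),.041)
pock=onplane("top",c((233,104),(254,320)),.042)
win=onplane("top",c((255,175),(377,168),(383,228),(260,235)),.021)
for n,p in(("bar",bar),("hin",hin),("nest",nest),("win",win)):
    print(n,p.round(4).tolist(),p.mean(0).round(4))
    d=p[0]-p[-1];print(" yaw",np.degrees(np.arctan2(d[1],d[0])))
d=nest[0]-nest[1];print(np.degrees(np.arctan2(-d[0],d[1])))
d=bar.mean(0)-hin.mean(0);print(np.degrees(np.arctan2(-d[0],d[1])),np.hypot(*d[:2]))
E
```

```text
bar [[0.5439, -0.0504, 0.042], [0.4684, -0.0552, 0.042]] [ 0.5061 -0.0528  0.042 ]
 yaw 3.6086715571416113
hin [[0.554, -0.184, 0.042], [0.4806, -0.1892, 0.042]] [ 0.5173 -0.1866  0.042 ]
 yaw 4.043601838339004
nest [[0.5568, -0.1947, 0.041], [0.5623, -0.2681, 0.041], [0.4839, -0.2737, 0.041], [0.4787, -0.198, 0.041]] [ 0.5204 -0.2336  0.041 ]
 yaw 2.3802168341625873
win [[0.5212, -0.1157, 0.021], [0.5237, -0.1564, 0.021], [0.5039, -0.1576, 0.021], [0.5015, -0.1167, 0.021]] [ 0.5126 -0.1366  0.021 ]
 yaw 3.025667092674751
4.2275318090979175
4.764114296051446 0.1342708390131518
```

>>> apply_moves:
  motion:
    - {"x": -0.4907,"y": -0.2782,"z": 0.08,"rz": 1.508,"claw": 0.06}
    - {"x": -0.4907,"y": -0.2782,"z": 0.08,"rz": 1.508,"claw": 0.06}
    - {"x": -0.4907,"y": -0.2782,"z": 0.08,"rz": 1.508,"claw": 0.06}
    - {"x": -0.4907,"y": -0.2782,"z": 0.08,"rz": 1.508,"claw": 0.06}
    - {"x": -0.4907,"y": -0.2782,"z": 0.08,"rz": 1.508,"claw": 0.06}
    - {"x": -0.4907,"y": -0.2782,"z": 0.08,"rz": 1.508,"claw": 0.06}
    - {"x": -0.4907,"y": -0.2782,"z": 0.08,"rz": 1.508,"claw": 0.06}
    - {"x": -0.4907,"y": -0.2782,"z": 0.08,"rz": 1.508,"claw": 0.06}
    - {"x": -0.4907,"y": -0.2782,"z": 0.08,"rz": 1.508,"claw": 0.06}
    - {"x": -0.4907,"y": -0.2782,"z": 0.08,"rz": 1.508,"claw": 0.06}

```text
$.motion[0]: bad value
```

>>> apply_moves:
  motion:
    - {"x": -0.049,"y": -0.028,"z": 0.01,"rx": 0,"ry": 0,"rz": 0.15,"claw": 0.06}
    - {"x": -0.098,"y": -0.056,"z": 0.02,"rx": 0,"ry": 0,"rz": 0.3,"claw": 0.06}
    - {"x": -0.147,"y": -0.084,"z": 0.03,"rx": 0,"ry": 0,"rz": 0.45,"claw": 0.06}
    - {"x": -0.196,"y": -0.112,"z": 0.04,"rx": 0,"ry": 0,"rz": 0.6,"claw": 0.06}
    - {"x": -0.245,"y": -0.14,"z": 0.05,"rx": 0,"ry": 0,"rz": 0.75,"claw": 0.06}

```text
clock: 0.72
tool_pos: [0.3497, 0.4153, 0.1809]
tcp_rot: [[-0.554, 0.833, -0.0], [0.833, 0.554, -0.0], [-0.0, -0.0, -1.0]]
force: [1.0, 1.0, 1.1]
opening: 0.0602
grasp_force: 0.0
```

>>> apply_moves:
  motion:
    - {"x": -0.2724,"y": 0.0675,"z": 0.09,"rx": 0,"ry": 0,"rz": 0.752,"claw": 0.06}
    - {"x": -0.2724,"y": 0.0675,"z": 0.09,"rx": 0,"ry": 0,"rz": 0.752,"claw": 0.06}
    - {"x": -0.2724,"y": 0.0675,"z": 0.09,"rx": 0,"ry": 0,"rz": 0.752,"claw": 0.06}
    - {"x": -0.2724,"y": 0.0675,"z": 0.09,"rx": 0,"ry": 0,"rz": 0.752,"claw": 0.06}
    - {"x": -0.2724,"y": 0.0675,"z": 0.09,"rx": 0,"ry": 0,"rz": 0.752,"claw": 0.06}
    - {"x": -0.2724,"y": 0.0675,"z": 0.09,"rx": 0,"ry": 0,"rz": 0.752,"claw": 0.06}

```text
clock: 1.48
tool_pos: [0.5583, 0.224, 0.0898]
tcp_rot: [[0.165, 0.986, -0.001], [0.986, -0.165, -0.003], [-0.003, -0.0, -1.0]]
force: [-0.6, 0.4, 0.1]
opening: 0.06
grasp_force: 0.0
```

>>> apply_moves:
  motion:
    - {"x": 0.0017,"y": -0.002,"z": 0.05,"rx": 0,"ry": 0,"rz": 0,"claw": 0.06}
    - {"x": 0.0017,"y": -0.002,"z": 0.07,"rx": 0,"ry": 0,"rz": 0,"claw": 0.06}
    - {"x": 0.0017,"y": -0.002,"z": 0.085,"rx": 0,"ry": 0,"rz": 0,"claw": 0.06}
    - {"x": 0.0017,"y": -0.002,"z": 0.085,"rx": 0,"ry": 0,"rz": 0,"claw": 0.06}
    - {"x": 0.0017,"y": -0.002,"z": 0.085,"rx": 0,"ry": 0,"rz": 0,"claw": 0.025}
    - {"x": 0.0017,"y": -0.002,"z": 0.085,"rx": 0,"ry": 0,"rz": 0,"claw": 0.025}
    - {"x": 0.0017,"y": -0.002,"z": 0.085,"rx": 0,"ry": 0,"rz": 0,"claw": 0.025}
    - {"x": 0.0017,"y": -0.002,"z": 0.085,"rx": 0,"ry": 0,"rz": 0,"claw": 0.025}
  newtons: 40

```text
clock: 2.48
tool_pos: [0.5559, 0.2308, 0.0077]
tcp_rot: [[0.159, 0.987, 0.002], [0.987, -0.159, 0.001], [0.002, 0.002, -1.0]]
force: [-0.1, 0.4, 6.0]
opening: 0.0304
grasp_force: 40.8
```

>>> apply_moves:
  motion:
    - {"x": 0,"y": 0,"z": -0.05,"rx": 0,"ry": 0,"rz": 0,"claw": 0.025}
    - {"x": 0,"y": 0,"z": -0.1,"rx": 0,"ry": 0,"rz": 0,"claw": 0.025}
    - {"x": 0,"y": 0,"z": -0.1,"rx": 0,"ry": 0,"rz": 0,"claw": 0.025}
    - {"x": 0,"y": 0,"z": -0.1,"rx": 0,"ry": 0,"rz": 0,"claw": 0.025}

```text
clock: 2.98
tool_pos: [0.5546, 0.2306, 0.1063]
tcp_rot: [[0.159, 0.987, -0.0], [0.987, -0.159, 0.001], [0.0, -0.0, -1.0]]
force: [0.1, -0.2, -0.8]
opening: 0.0311
grasp_force: 40.1
```

```bash
python3 - <<'E'
from h import *
im,d=grab_frame("side");np.savez("side1.npz",im=im,d=d);s=state();print(s["tool_pos"],s["tcp_rot"],s["opening"],s["grasp_force"],s["force"])
cv2.imwrite("pics/s1.png",cv2.resize(im[60:260,180:380],(600,600),interpolation=cv2.INTER_CUBIC)[:,:,::-1])
E
```

```text
[0.55412818 0.2303863  0.10553768] [[ 1.59057641e-01  9.87268440e-01 -1.30148527e-03]
 [ 9.87269173e-01 -1.59058147e-01 -2.93744096e-04]
 [-4.97016110e-04 -1.23819404e-03 -9.99999110e-01]] 0.03099440932819566 40.142396092414856 [ 0.41797676 -0.25453925 -1.17665617]
```

View pics/s1.png

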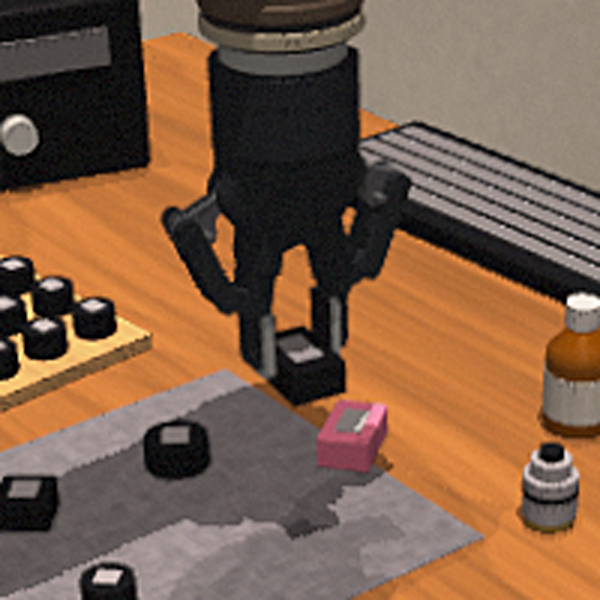

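The side view shows the block held level between the fingers, with its -y end sticking out towards the camera. I'll measure the grasp offset from the depth image.

```bash
python3 - <<'E'
from h import *
f=np.load("side1.npz");P=cloud("side",f["d"]);s=state();R=np.array(s["tcp_rot"]);p=np.array(s["tool_pos"])
W=P[165:198,265:298].reshape(-1,3);L=(W-p)@R   # tool coords
k=(abs(L[:,1])<.014)&(L[:,2]>-.025)&(L[:,2]<.012)&(abs(L[:,0])<.04)
L=L[k];print(len(L))
for q in (1,5,25,50,75,95,99):print(q,np.percentile(L,q,axis=0).round(4))
T=L[L[:,0]>-.022];print(np.histogram(L[:,0],12),np.histogram(L[:,2],12))
E
```

```text
379
1 [-0.0297 -0.0139 -0.016 ]
5 [-0.0287 -0.013  -0.015 ]
25 [-0.0269 -0.0068 -0.0141]
50 [-0.0222  0.0007 -0.013 ]
75 [-0.0059  0.007  -0.0055]
95 [0.0145 0.0123 0.0021]
99 [0.0197 0.0137 0.0043]
(array([140,  51,  23,  28,  25,  23,  22,  14,  17,  13,  15,   8]), array([-0.03037513, -0.02600551, -0.0216359 , -0.01726629, -0.01289668,
       -0.00852706, -0.00415745,  0.00021216,  0.00458177,  0.00895138,
        0.013321  ,  0.01769061,  0.02206022])) (array([ 49, 162,  26,  14,  15,  22,  18,  15,  16,  24,  12,   6]), array([-0.01632371, -0.014477  , -0.01263028, -0.01078357, -0.00893686,
       -0.00709015, -0.00524344, -0.00339673, -0.00155002,  0.00029669,
        0.0021434 ,  0.00399011,  0.00583683]))
```

>>> apply_moves:
  motion:
    - {"x": -0.055,"y": 0.0025,"z": -0.015,"rx": 0,"ry": 0,"rz": -0.233,"claw": 0.025}
    - {"x": -0.11,"y": 0.005,"z": -0.015,"rx": 0,"ry": 0,"rz": -0.233,"claw": 0.025}
    - {"x": -0.165,"y": 0.0075,"z": -0.015,"rx": 0,"ry": 0,"rz": -0.233,"claw": 0.025}
    - {"x": -0.22,"y": 0.01,"z": -0.015,"rx": 0,"ry": 0,"rz": -0.233,"claw": 0.025}
    - {"x": -0.275,"y": 0.0125,"z": -0.015,"rx": 0,"ry": 0,"rz": -0.233,"claw": 0.025}
    - {"x": -0.33,"y": 0.015,"z": -0.015,"rx": 0,"ry": 0,"rz": -0.233,"claw": 0.025}
    - {"x": -0.3649,"y": 0.0168,"z": -0.015,"rx": 0,"ry": 0,"rz": -0.233,"claw": 0.025}
    - {"x": -0.3649,"y": 0.0168,"z": -0.015,"rx": 0,"ry": 0,"rz": -0.233,"claw": 0.025}
    - {"x": -0.3649,"y": 0.0168,"z": -0.015,"rx": 0,"ry": 0,"rz": -0.233,"claw": 0.025}

```text
clock: 4.15
tool_pos: [0.5129, -0.1318, 0.1202]
tcp_rot: [[-0.073, 0.997, -0.002], [0.997, 0.073, 0.001], [0.001, -0.002, -1.0]]
force: [-0.6, 0.3, -0.5]
opening: 0.031
grasp_force: 40.1
```

```bash
cat > go.py <<'E'
import sys
from h import *
# usage: go.py x y z yaw_of_tool_x_deg  -> shift in tool axes
s=state();R=np.array(s["tcp_rot"]);p=np.array(s["tool_pos"])
t=np.array(sys.argv[1:4],float);print("at",s["clock"],p.round(4),"tool",((t-p)@R).round(4))
yaw=np.degrees(np.arctan2(R[1,0],R[0,0]));print("yaw",yaw.round(2),"tilt",R[:,2].round(4),"rz",np.radians(yaw-float(sys.argv[4])).round(4),"F",s["force"].round(1),s["opening"].round(4),s["grasp_force"])
E
python3 go.py .5127 -.1326 .028 94.2
```

```text
at 4.15 [ 0.5129 -0.1318  0.1202] tool [-0.0009 -0.      0.0922]Traceback (most recent call last):
  File "go.py", line 6, in <module>
    yaw=np.degrees(np.arctan2(R[1,0],R[0,0]));print("yaw",yaw.round(2),"tilt",R[:,2].round(4),"rz",np.radians(yaw-float(sys.argv[4])).round(4),"F",s["force"].round(1),s["opening"].round(4),s["grasp_force"])
                                                                                                                                                                       ^^^^^^^^^^^^^^^^^^
AttributeError: 'float' object has no attribute 'round'
```

>>> apply_moves:
  motion:
    - {"x": -0.001,"y": 0,"z": 0.04,"rx": 0,"ry": 0,"rz": 0,"claw": 0.025}
    - {"x": -0.001,"y": 0,"z": 0.06,"rx": 0,"ry": 0,"rz": 0,"claw": 0.025}
    - {"x": -0.001,"y": 0,"z": 0.075,"rx": 0,"ry": 0,"rz": 0,"claw": 0.025}
    - {"x": -0.001,"y": 0,"z": 0.085,"rx": 0,"ry": 0,"rz": 0,"claw": 0.025}
    - {"x": -0.001,"y": 0,"z": 0.09,"rx": 0,"ry": 0,"rz": 0,"claw": 0.025}
    - {"x": -0.001,"y": 0,"z": 0.0915,"rx": 0,"ry": 0,"rz": 0,"claw": 0.025}
    - {"x": -0.001,"y": 0,"z": 0.0915,"rx": 0,"ry": 0,"rz": 0,"claw": 0.025}

```text
clock: 5.03
tool_pos: [0.5138, -0.1335, 0.0302]
tcp_rot: [[-0.073, 0.997, 0.001], [0.997, 0.073, -0.0], [-0.0, 0.001, -1.0]]
force: [1.2, -0.3, -0.6]
opening: 0.0306
grasp_force: 40.1
```

>>> apply_moves:
  motion:
    - {"x": 0,"y": 0,"z": 0.0015,"rx": 0,"ry": 0,"rz": 0,"claw": 0.025}
    - {"x": 0,"y": 0,"z": 0.003,"rx": 0,"ry": 0,"rz": 0,"claw": 0.025}
    - {"x": 0,"y": 0,"z": 0.003,"rx": 0,"ry": 0,"rz": 0,"claw": 0.025}
    - {"x": 0,"y": 0,"z": 0.003,"rx": 0,"ry": 0,"rz": 0,"claw": 0.025}

```text
clock: 5.52
tool_pos: [0.5139, -0.1336, 0.0286]
tcp_rot: [[-0.073, 0.997, 0.002], [0.997, 0.073, 0.001], [0.001, 0.002, -1.0]]
force: [-4.5, 1.7, 18.4]
opening: 0.0306
grasp_force: 42.4
```

>>> apply_moves:
  motion:
    - {"x": 0,"y": 0,"z": -0.0015,"rx": 0,"ry": 0,"rz": 0,"claw": 0.025}
    - {"x": 0,"y": 0,"z": -0.0015,"rx": 0,"ry": 0,"rz": 0,"claw": 0.044}
    - {"x": 0,"y": 0,"z": -0.0015,"rx": 0,"ry": 0,"rz": 0,"claw": 0.044}
    - {"x": 0,"y": 0,"z": -0.0015,"rx": 0,"ry": 0,"rz": 0,"claw": 0.044}
    - {"x": 0,"y": 0,"z": -0.03,"rx": 0,"ry": 0,"rz": 0,"claw": 0.044}
    - {"x": 0,"y": 0,"z": -0.07,"rx": 0,"ry": 0,"rz": 0,"claw": 0.044}
    - {"x": 0,"y": 0,"z": -0.12,"rx": 0,"ry": 0,"rz": 0,"claw": 0.044}
    - {"x": 0.05,"y": 0,"z": -0.12,"rx": 0,"ry": 0,"rz": 0,"claw": 0.044}
    - {"x": 0.085,"y": 0,"z": -0.12,"rx": 0,"ry": 0,"rz": 0,"claw": 0.044}
    - {"x": 0.085,"y": 0,"z": -0.12,"rx": 0,"ry": 0,"rz": 0,"claw": 0.044}

```text
clock: 6.78
tool_pos: [0.5071, -0.0456, 0.1467]
tcp_rot: [[-0.078, 0.997, -0.0], [0.997, 0.078, 0.001], [0.001, -0.0, -1.0]]
force: [0.7, -0.6, -0.5]
opening: 0.0442
grasp_force: 0.0
```

```bash
sed -i 's/s\["opening"\].round(4)/s["opening"]/' go.py; python3 go.py .506 -.053 .04 94.2; python3 - <<'E'
from h import *
im,d=grab_frame("side");np.savez("side2.npz",im=im,d=d)
cv2.imwrite("pics/s2.png",cv2.resize(im[240:440,330:550],(770,700),interpolation=cv2.INTER_CUBIC)[:600,:,::-1])
E
```

```text
at 6.775 [ 0.5071 -0.0456  0.1467] tool [-0.0074 -0.0017  0.1067]
yaw 94.46 tilt [-4.0e-04  1.3e-03 -1.0e+00] rz 0.0046 F [ 0.7 -0.6 -0.5] 0.044224086188380675 0.0
```

View pics/s2.png

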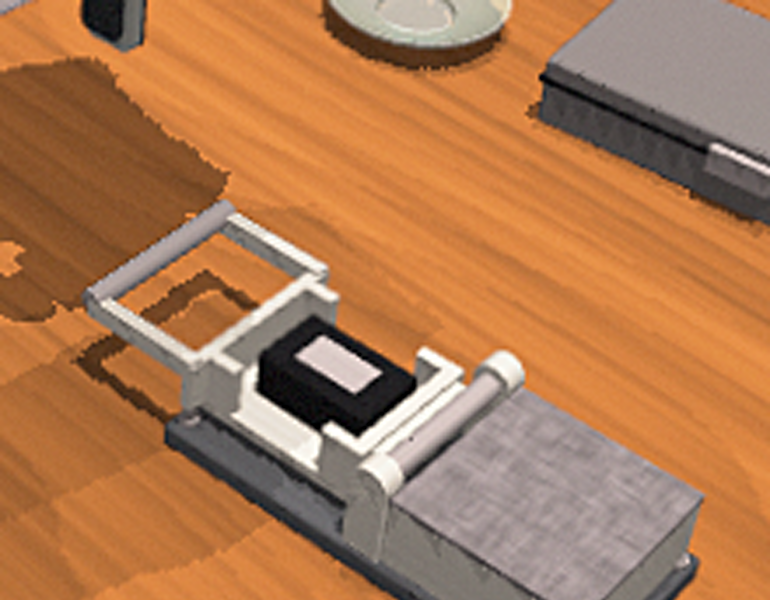

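The block now sits polished face up inside the pocket walls, and the fingers are clear of it. Next I check that it is level and centred, then align with the bar.

```bash
python3 - <<'E'
from h import *
print(np.array(state()["joints"]).round(2))
f=np.load("side2.npz");P=cloud("side",f["d"]);im=f["im"].astype(int)
S=np.zeros((480,640),bool);S[328:364,402:450]=1
k=P[S&(im.max(2)<70)&(P[...,2]>.036)&(P[...,2]<.046)];print(len(k),np.median(k,0),cv2.minAreaRect(k[:,:2].astype(np.float32)))
c=lambda q:np.array(q,float)/3.5+[329.5,239.5]
q=P[S&(im.min(2)>140)&(P[...,2]>.037)];
patch=onplane("side",c([(297,352),(327,336),(382,370),(350,393)]),.041);print("patch",patch.mean(0))
bar=onplane("side",c([(93,300),(225,212)]),.042);print("bar",bar.round(4).tolist(),bar.mean(0))
hin=onplane("side",c([(380,472),(503,372)]),.042);print("hinge",hin.round(4).tolist(),hin.mean(0))
E
python3 go.py .5069 -.0539 .08 4.2
```

```text
[-0.36  0.33  0.45  1.99 -0.18  0.86  0.26]
569 [ 0.50807851 -0.14134228  0.04139789] ((0.514225959777832, -0.13871483504772186), (0.03356248885393143, 0.05177449434995651), 6.422876358032227)
patch [ 0.51730747 -0.13514303  0.041     ]
bar [[0.4713, -0.053, 0.042], [0.546, -0.0473, 0.042]] [ 0.50866459 -0.05018613  0.042     ]
hinge [[0.4867, -0.1829, 0.042], [0.5582, -0.1784, 0.042]] [ 0.52244248 -0.18068995  0.042     ]
at 6.825 [ 0.5073 -0.0476  0.1467] tool [-0.0062 -0.0008  0.0667]
yaw 94.34 tilt [-0.e+00  2.e-04 -1.e+00] rz 1.5732 F [-0.7 -1.6 -1. ] 0.043920097457314865 0.0
```

>>> apply_moves:
  motion:
    - {"x": -0.005,"y": 0,"z": 0.02,"rx": 0,"ry": 0,"rz": 1.571,"claw": 0.044}
    - {"x": -0.005,"y": 0,"z": 0.02,"rx": 0,"ry": 0,"rz": 1.571,"claw": 0.044}
    - {"x": -0.005,"y": 0,"z": 0.02,"rx": 0,"ry": 0,"rz": 1.571,"claw": 0.044}
    - {"x": -0.005,"y": 0,"z": 0.02,"rx": 0,"ry": 0,"rz": 1.571,"claw": 0.044}
    - {"x": -0.005,"y": 0,"z": 0.02,"rx": 0,"ry": 0,"rz": 1.571,"claw": 0.044}
    - {"x": -0.005,"y": 0,"z": 0.02,"rx": 0,"ry": 0,"rz": 1.571,"claw": 0.044}
    - {"x": -0.005,"y": 0,"z": 0.02,"rx": 0,"ry": 0,"rz": 1.571,"claw": 0.044}
    - {"x": -0.005,"y": 0,"z": 0.02,"rx": 0,"ry": 0,"rz": 1.571,"claw": 0.044}
    - {"x": -0.005,"y": 0,"z": 0.02,"rx": 0,"ry": 0,"rz": 1.571,"claw": 0.044}
    - {"x": -0.005,"y": 0,"z": 0.02,"rx": 0,"ry": 0,"rz": 1.571,"claw": 0.044}

```text
clock: 8.07
tool_pos: [0.5076, -0.055, 0.1267]
tcp_rot: [[0.997, 0.072, -0.0], [0.072, -0.997, -0.001], [-0.0, 0.001, -1.0]]
force: [1.0, -0.1, 0.4]
opening: 0.0438
grasp_force: 0.0
```

```bash
python3 go.py .507 -.0525 .025 4.2
```

```text
at 8.075 [ 0.5076 -0.055   0.1267] tool [-0.0004 -0.0027  0.1017]
yaw 4.12 tilt [-2.0e-04 -1.1e-03 -1.0e+00] rz -0.0014 F [ 1.  -0.1  0.4] 0.04383281119934986 0.0
```

>>> apply_moves:
  motion:
    - {"x": 0,"y": -0.002,"z": 0.04,"rx": 0,"ry": 0,"rz": 0,"claw": 0.044}
    - {"x": 0,"y": -0.002,"z": 0.07,"rx": 0,"ry": 0,"rz": 0,"claw": 0.044}
    - {"x": 0,"y": -0.002,"z": 0.09,"rx": 0,"ry": 0,"rz": 0,"claw": 0.044}
    - {"x": 0,"y": -0.002,"z": 0.1,"rx": 0,"ry": 0,"rz": 0,"claw": 0.044}
    - {"x": 0,"y": -0.002,"z": 0.1,"rx": 0,"ry": 0,"rz": 0,"claw": 0.044}
    - {"x": 0,"y": -0.002,"z": 0.1,"rx": 0,"ry": 0,"rz": 0,"claw": 0.02}
    - {"x": 0,"y": -0.002,"z": 0.1,"rx": 0,"ry": 0,"rz": 0,"claw": 0.005}
    - {"x": 0,"y": -0.002,"z": 0.1,"rx": 0,"ry": 0,"rz": 0,"claw": 0.005}
    - {"x": 0,"y": -0.002,"z": 0.1,"rx": 0,"ry": 0,"rz": 0,"claw": 0.005}
  newtons: 25

```text
clock: 9.2
tool_pos: [0.5082, -0.0527, 0.0275]
tcp_rot: [[0.997, 0.072, 0.002], [0.072, -0.997, -0.001], [0.002, 0.001, -1.0]]
force: [-0.1, -4.6, 5.7]
opening: 0.0085
grasp_force: 26.4
```

```bash
python3 go.py .507 -.0525 .025 4.2
```

```text
at 9.2 [ 0.5082 -0.0527  0.0275] tool [-0.0011 -0.0002  0.0025]
yaw 4.14 tilt [ 1.8e-03 -9.0e-04 -1.0e+00] rz -0.001 F [-0.1 -4.6  5.7] 0.008517161568658272 26.375412940979004
```

>>> apply_moves:
  motion:
    - {"x": 0,"y": 0.0007,"z": -0.0138,"rx": 0,"ry": 0,"rz": 0,"claw": 0.005}
    - {"x": 0,"y": 0.0029,"z": -0.0274,"rx": 0,"ry": 0,"rz": 0,"claw": 0.005}
    - {"x": 0,"y": 0.0065,"z": -0.0408,"rx": 0,"ry": 0,"rz": 0,"claw": 0.005}
    - {"x": 0,"y": 0.0114,"z": -0.0537,"rx": 0,"ry": 0,"rz": 0,"claw": 0.005}
    - {"x": 0,"y": 0.0177,"z": -0.066,"rx": 0,"ry": 0,"rz": 0,"claw": 0.005}

```text
clock: 9.82
tool_pos: [0.5093, -0.0691, 0.0935]
tcp_rot: [[0.997, 0.073, 0.001], [0.073, -0.997, 0.0], [0.001, -0.0, -1.0]]
force: [3.9, -1.7, -5.4]
opening: 0.0085
grasp_force: 24.3
```

```bash
python3 go.py .507 -.0702 .0935 4.2
```

```text
at 9.825 [ 0.5093 -0.0691  0.0935] tool [-0.0023  0.0009 -0.    ]
yaw 4.21 tilt [ 8.e-04  4.e-04 -1.e+00] rz 0.0002 F [ 3.9 -1.7 -5.4] 0.008456151011125823 24.31187331676483
```

>>> apply_moves:
  motion:
    - {"x": 0,"y": 0.0075,"z": -0.0116,"rx": 0,"ry": 0,"rz": 0,"claw": 0.005}
    - {"x": 0,"y": 0.0162,"z": -0.0223,"rx": 0,"ry": 0,"rz": 0,"claw": 0.005}
    - {"x": 0,"y": 0.026,"z": -0.0321,"rx": 0,"ry": 0,"rz": 0,"claw": 0.005}
    - {"x": 0,"y": 0.0367,"z": -0.0408,"rx": 0,"ry": 0,"rz": 0,"claw": 0.005}
    - {"x": 0,"y": 0.0483,"z": -0.0483,"rx": 0,"ry": 0,"rz": 0,"claw": 0.005}
    - {"x": 0,"y": 0.0606,"z": -0.0546,"rx": 0,"ry": 0,"rz": 0,"claw": 0.005}
    - {"x": 0,"y": 0.0735,"z": -0.0595,"rx": 0,"ry": 0,"rz": 0,"claw": 0.005}
    - {"x": 0,"y": 0.0869,"z": -0.0631,"rx": 0,"ry": 0,"rz": 0,"claw": 0.005}

```text
clock: 10.82
tool_pos: [0.516, -0.1545, 0.1578]
tcp_rot: [[0.997, 0.075, 0.002], [0.075, -0.997, 0.004], [0.002, -0.004, -1.0]]
force: [1.2, 5.3, 11.7]
opening: 0.0085
grasp_force: 26.3
```

```bash
python3 go.py .5145 -.156 .1566 4.2
```

```text
at 10.825 [ 0.516  -0.1545  0.1578] tool [-0.0017  0.0014  0.0012]
yaw 4.28 tilt [ 0.0017  0.004  -1.    ] rz 0.0014 F [ 1.2  5.3 11.7] 0.00853036325515502 26.253822147846222
```

>>> apply_moves:
  motion:
    - {"x": 0,"y": 0.0136,"z": -0.0025,"rx": 0,"ry": 0,"rz": 0,"claw": 0.005}
    - {"x": 0,"y": 0.0274,"z": -0.003,"rx": 0,"ry": 0,"rz": 0,"claw": 0.005}
    - {"x": 0,"y": 0.0412,"z": -0.0022,"rx": 0,"ry": 0,"rz": 0,"claw": 0.005}
    - {"x": 0,"y": 0.0548,"z": 0,"rx": 0,"ry": 0,"rz": 0,"claw": 0.005}
    - {"x": 0,"y": 0.0682,"z": 0.0036,"rx": 0,"ry": 0,"rz": 0,"claw": 0.005}
    - {"x": 0,"y": 0.0811,"z": 0.0085,"rx": 0,"ry": 0,"rz": 0,"claw": 0.005}
    - {"x": 0,"y": 0.0934,"z": 0.0148,"rx": 0,"ry": 0,"rz": 0,"claw": 0.005}

```text
clock: 11.7
tool_pos: [0.5231, -0.2494, 0.1417]
tcp_rot: [[0.997, 0.074, 0.002], [0.074, -0.997, 0.001], [0.002, -0.0, -1.0]]
force: [7.4, 2.8, -0.9]
opening: 0.0087
grasp_force: 26.6
```

```bash
python3 go.py .5212 -.249 .142 4.2;python3 - <<'E'
from h import *
im,d=grab_frame("side");np.savez("side3.npz",im=im,d=d)
cv2.imwrite("pics/s3.png",cv2.resize(im[200:440,330:590],(650,600),interpolation=cv2.INTER_CUBIC)[:,:,::-1])
E
```

```text
at 11.7 [ 0.5231 -0.2494  0.1417] tool [-0.0018 -0.0005 -0.0003]
yaw 4.22 tilt [ 2.1e-03  5.0e-04 -1.0e+00] rz 0.0003 F [ 7.4  2.8 -0.9] 0.008686749128153976 26.63434535264969
```

View pics/s3.png

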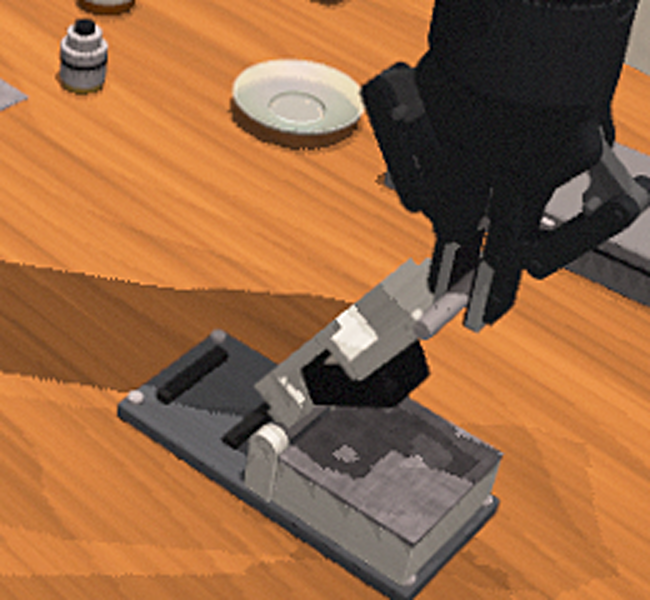

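The side view shows the leaf about 120° over, with the block tipped towards the nest but still between the pocket walls. Carrying on.

>>> apply_moves:
  motion:
    - {"x": 0,"y": 0.0116,"z": 0.0075,"rx": 0,"ry": 0,"rz": 0,"claw": 0.005}
    - {"x": 0,"y": 0.0223,"z": 0.0162,"rx": 0,"ry": 0,"rz": 0,"claw": 0.005}
    - {"x": 0,"y": 0.0321,"z": 0.026,"rx": 0,"ry": 0,"rz": 0,"claw": 0.005}
    - {"x": 0,"y": 0.0408,"z": 0.0367,"rx": 0,"ry": 0,"rz": 0,"claw": 0.005}
    - {"x": 0,"y": 0.0483,"z": 0.0483,"rx": 0,"ry": 0,"rz": 0,"claw": 0.005}
    - {"x": 0,"y": 0.0546,"z": 0.0606,"rx": 0,"ry": 0,"rz": 0,"claw": 0.005}
    - {"x": 0,"y": 0.0546,"z": 0.0606,"rx": 0,"ry": 0,"rz": 0,"claw": 0.005}

```text
clock: 12.62
tool_pos: [0.5267, -0.3043, 0.0798]
tcp_rot: [[0.997, 0.073, 0.001], [0.073, -0.997, -0.0], [0.001, 0.0, -1.0]]
force: [6.7, -0.2, -0.0]
opening: 0.0089
grasp_force: 27.5
```

```bash
python3 go.py .5252 -.3035 .0812 4.2
```

```text
at 12.625 [ 0.5267 -0.3043  0.0798] tool [-0.0015 -0.0009 -0.0014]
yaw 4.18 tilt [ 1.e-03 -4.e-04 -1.e+00] rz -0.0003 F [ 6.7 -0.2 -0. ] 0.008917420090438909 27.51771569252014
```

>>> apply_moves:
  motion:
    - {"x": 0,"y": 0.0026,"z": 0.0064,"rx": 0,"ry": 0,"rz": 0,"claw": 0.005}
    - {"x": 0,"y": 0.0049,"z": 0.0129,"rx": 0,"ry": 0,"rz": 0,"claw": 0.005}
    - {"x": 0,"y": 0.0069,"z": 0.0195,"rx": 0,"ry": 0,"rz": 0,"claw": 0.005}
    - {"x": 0,"y": 0.0085,"z": 0.0263,"rx": 0,"ry": 0,"rz": 0,"claw": 0.005}
    - {"x": 0,"y": 0.0098,"z": 0.033,"rx": 0,"ry": 0,"rz": 0,"claw": 0.005}
    - {"x": 0,"y": 0.0107,"z": 0.0399,"rx": 0,"ry": 0,"rz": 0,"claw": 0.005}
    - {"x": 0,"y": 0.0112,"z": 0.0468,"rx": 0,"ry": 0,"rz": 0,"claw": 0.005}
    - {"x": 0,"y": 0.0114,"z": 0.052,"rx": 0,"ry": 0,"rz": 0,"claw": 0.005}
    - {"x": 0,"y": 0.0114,"z": 0.0537,"rx": 0,"ry": 0,"rz": 0,"claw": 0.005}
    - {"x": 0,"y": 0.0114,"z": 0.0537,"rx": 0,"ry": 0,"rz": 0,"claw": 0.005}

```text
clock: 13.88
tool_pos: [0.5277, -0.316, 0.0268]
tcp_rot: [[0.997, 0.073, 0.002], [0.073, -0.997, -0.001], [0.002, 0.001, -1.0]]
force: [6.0, -2.1, -0.8]
opening: 0.0087
grasp_force: 28.6
```

```bash
python3 go.py .526 -.315 .0275 4.2
```

```text
at 13.875 [ 0.5277 -0.316   0.0268] tool [-0.0016 -0.0011 -0.0007]
yaw 4.19 tilt [ 0.0016 -0.0013 -1.    ] rz -0.0001 F [ 6.  -2.1 -0.8] 0.008692837363639195 28.576542735099792
```

>>> apply_moves:
  motion:
    - {"x": 0,"y": 0,"z": 0.002,"rx": 0,"ry": 0,"rz": 0,"claw": 0.005}
    - {"x": 0,"y": 0,"z": 0.003,"rx": 0,"ry": 0,"rz": 0,"claw": 0.005}
    - {"x": 0,"y": 0,"z": 0.003,"rx": 0,"ry": 0,"rz": 0,"claw": 0.005}

```text
clock: 14.25
tool_pos: [0.5277, -0.316, 0.024]
tcp_rot: [[0.997, 0.073, 0.002], [0.073, -0.997, -0.001], [0.002, 0.001, -1.0]]
force: [6.8, -2.2, -0.4]
opening: 0.0087
grasp_force: 28.6
```

>>> apply_moves:
  motion:
    - {"x": 0,"y": 0,"z": 0,"rx": 0,"ry": 0,"rz": 0,"claw": 0.04}
    - {"x": 0,"y": 0,"z": 0,"rx": 0,"ry": 0,"rz": 0,"claw": 0.04}
    - {"x": 0,"y": 0,"z": 0,"rx": 0,"ry": 0,"rz": 0,"claw": 0.04}
    - {"x": 0,"y": 0,"z": -0.03,"rx": 0,"ry": 0,"rz": 0,"claw": 0.04}
    - {"x": 0,"y": 0,"z": -0.08,"rx": 0,"ry": 0,"rz": 0,"claw": 0.04}
    - {"x": 0,"y": -0.05,"z": -0.14,"rx": 0,"ry": 0,"rz": 0,"claw": 0.04}
    - {"x": 0,"y": -0.1,"z": -0.2,"rx": 0,"ry": 0,"rz": 0,"claw": 0.04}
    - {"x": 0,"y": -0.15,"z": -0.22,"rx": 0,"ry": 0,"rz": 0,"claw": 0.04}
    - {"x": 0,"y": -0.2,"z": -0.22,"rx": 0,"ry": 0,"rz": 0,"claw": 0.04}
    - {"x": 0,"y": -0.25,"z": -0.22,"rx": 0,"ry": 0,"rz": 0,"claw": 0.04}

```text
clock: 15.5
tool_pos: [0.5083, -0.0637, 0.2446]
tcp_rot: [[0.997, 0.073, 0.001], [0.073, -0.997, 0.001], [0.001, -0.001, -1.0]]
force: [1.0, 0.4, -0.4]
opening: 0.0398
grasp_force: 0.0
```

```bash
python3 go.py .526 -.315 .0275 4.2;python3 - <<'E'
from h import *
im,d=grab_frame("side");np.savez("side4.npz",im=im,d=d)
P=cloud("side",d)
k=P[320:420,400:545].reshape(-1,3);k=k[k[:,2]>.045];k=k[k[:,2]<.1];print(len(k),np.percentile(k[:,2],[5,25,50,75,95]))
cv2.imwrite("pics/s4.png",cv2.resize(im[260:460,380:580],(600,600),interpolation=cv2.INTER_CUBIC)[:,:,::-1])
E
```

```text
at 15.5 [ 0.5083 -0.0637  0.2446] tool [-0.001   0.2521  0.2168]
yaw 4.19 tilt [ 0.0013  0.0011 -1.    ] rz -0.0001 F [ 1.   0.4 -0.4] 0.039835081154845874 0.0
3688 [0.04731897 0.05783273 0.06730714 0.06868205 0.06981618]
```

View pics/s4.png

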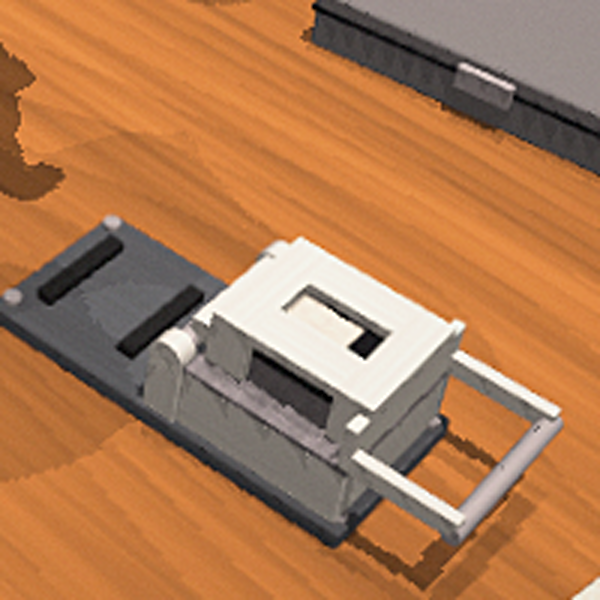

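The side view shows the leaf down on the nest, with the block's label visible in the floor window. I'll check that the top plate is level, then hand in.

```bash
python3 - <<'E'
from h import *
n="side";c=lambda q:np.array(q,float)/3+[379.5,259.5]
d=np.load("side4.npz")["d"];P=cloud(n,d)
def tilt(poly,lo,hi,lab):
    m=np.zeros((480,640),np.uint8);cv2.fillPoly(m,[c(poly).astype(np.int32)],1);k=P[m>0];k=k[(k[:,2]>lo)&(k[:,2]<hi)]
    A=np.c_[k[:,:2]-k[:,:2].mean(0),np.ones(len(k))];a,*_=np.linalg.lstsq(A,k[:,2],rcond=None);print(lab,len(k),a.round(4),k.mean(0).round(4))
tilt([(300,245),(450,328),(360,405),(215,310)],.062,.075,"plate")
tilt([(310,292),(360,320),(335,335),(290,310)],.055,.067,"label")
tilt([(540,425),(555,430),(465,530),(455,520)],.03,.06,"bar")
E
```

```text
plate 1904 [-0.0096  0.0021  0.0681] [ 0.521  -0.2299  0.0681]
label 178 [ 0.0348 -0.018   0.0624] [ 0.5272 -0.2219  0.0624]
bar 239 [-0.0221  0.0739  0.0471] [ 0.5245 -0.3152  0.0471]
```

The plate is level (slope about 0), the bar top is at 47 mm and the block's underside is at 62 mm against a 63 mm floor. The leaf is fully shut.

```bash
python3 -c "
from plant import *
print(job_done())"
```

```text
the job is handed in; nothing more can be done
None
```

The block was laid polished face up in the leaf's pocket and let go. The leaf was then swung fully shut, so the block lies turned over inside, and the job was handed in at about 15.6 s; no verdict was returned.

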